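# Hold the rod warmer's door up

### The job

The gaffer is coming to take a glass rod from the rod warmer: lift the warmer's door by its handle until the whole opening is clear, and finish while still holding it up there, still, by the handle. The hidden catch may or may not have hold of the door, so before touching the release knob tug the handle upward until the door stops dead or comes freely; if the door is caught, slide the release knob outwards to its stop and lift again. Leave everything else on the bench and on the warmer where it is.

Things in the scene. Friction and masses are not known exactly. Their poses are not given: they have to be found in the camera images.
- warmer: the rod warmer: low grey steel bench oven, 240 mm deep (its x), 320 mm wide (its y), 150 mm high, fixed to the bench; origin at the centre of its underside, z up. Its door is on its +x side, which faces away from the robot; the door opening is 80 mm high, from 40 to 120 mm above the bench
- door: door and handle, one piece of 0.35 to 0.75 kg, sliding straight up in guides; drops shut when let go. Axes as the warmer's; origin as door_grip. Dark steel plate 250 mm wide, 105 high, 12 thick. A hidden catch, never to be seen, may have hold of it: a caught door comes up about 6 mm and stops dead, a free one keeps coming with just its own weight
- door_grip (a point): middle of the handle's round wooden grip, 16 mm in diameter, 80 mm long along y, between the 8 mm uprights of a steel U on the door's top edge; pinch it from above across x. 129 mm in front (+x) of the warmer's middle; shut: 200 mm above the bench, 50 mm above the warmer's top. It rises with the door
- door_edge (a point): middle of the door's lower edge, 165 mm below the grip: 35 mm above the bench when shut, level with the opening's top (120 mm) when the door is lifted by 85 mm, from where on the opening is wholly clear; the top stop is at 125 mm of lift
- release (a joint): travel in m of the catch release, a round black knob on the warmer's top that slides along the warmer's +y (outwards, away from the handle's middle): 0 to 0.036. It starts between 0 and 0.006, needs about 2 to 4 N, stays where it is left, and has surely let the catch go when slid fully to its outer stop, 0.036
- release_knob (a point): centre of the release knob: upright, 22 mm in diameter, 30 mm tall, on a thinner stem; its middle is 191 mm and its top 206 mm above the bench; axes as the warmer's. At travel 0 it stands at x 50, y 85 mm in the warmer's frame
- tumbler: bystander: open green glass tumbler, 60 mm across and 60 mm tall, standing on the rear of the warmer's top (rear is the side away from the door); origin at the centre of its underside
- cork_pad: bystander: cork block 70 x 50 x 30 mm lying on the bench in front of the warmer's door; origin under its centre
- tweezers: bystander: steel tweezers 210 mm long, 12 mm high, lying on the bench in front of the warmer's door; origin near the middle, x along them
- shears: bystander: dark steel hand shears about 210 mm long, 12 mm high, lying on the bench; origin at the pivot, blades to +x
- ruler: bystander: aluminium ruler 260 x 30 x 5 mm lying on the bench; origin under its centre, x along it
- paddle: bystander: wooden paddle 275 mm long, 16 mm high, lying on the bench; origin near the middle, blade to +x
- weight: bystander: upright brass cylinder 50 mm across and 45 mm tall, on the rear of the warmer's top; origin at the centre of its underside

How it is judged:
By the outcome, as a careful person would: the job done as asked, in the order asked, and still so for the second after the job is handed in, while the arm keeps its last pose, push and grip.
It also fails if it takes over 53 s, if anything falls off the work surface, if the arm or the gripper's body presses on something with over 40 N, if the wrist force passes 120 N, or if a joint passes its speed limit or range.

### The arm

A 7-joint arm with a two-finger parallel gripper is mounted at the origin on the work surface. World frame = base frame: x ahead of the robot, y to its left, z up, the work surface at z = 0. Lengths are in m, angles in rad, forces in N, time in s.
With the tool pointing down it reaches from about 0.425 to 0.925 m from the base axis. Payload 6.8 kg.
Tool frame: the origin (TCP) lies on the front face of the gripper's body, between the roots of the fingers; the fingertips stand 73 mm ahead of it and the grasp point (between the pads) lies 54 mm ahead of it; z points along the fingers, y is the direction in which the jaws open and shut (so a half turn about z gives the same grasp; the last joint's range is limited). The gripper opens to 85 mm and grips with 20 to 120 N. Pads are 22 mm wide; open, the fingers measure 114 mm over their backs; the gripper's body (76 mm by 85 mm) begins 54 mm behind the grasp point. The pads swing forward as they close: fully open they stand 13 mm farther back than shut.
Start: joints at [-1.306, 0.477, 0.022, 1.555, -0.011, 1.109, -0.083], TCP at [0.246, 0.629, 0.304] pointing down, gripper open.
Joint ranges: [-2.96, 2.96], [-0.34, 2.1], [-1.41, 1.46], [0.24, 2.44], [-1.37, 4.51], [0.17, 1.92], [-2.96, 2.96]. Speed limits (rad/s): [2.39, 2.39, 3.14, 3.14, 3.14, 3.14, 3.14].

### API

Orientations are given as a rotation vector (axis times angle).
In Python, from bench import * gives the robot as it stands.
- The arm moves only by the tool jog_arm, never from a script. Its argument "plan" is a list of rows, each a list of 2 entries, a list of its own where there are three numbers: the shift along the world's x, y, z in cm, then the turn about the world's z in rad. In form: [[[tx, ty, tz], twist], ...]. A call has 1 to 12 rows; each row shifts and turns the commanded pose from where the row before left it; what a row does not reach is not made up. A row lasts 1/10 s, in which the tool goes at most 50 mm and 8.59 degrees, less where a joint would pass 70% of its speed; a pose out of reach is approached as far as the arm can. A call is refused whole if a number of a shift passes 5 or a number of a turn 0.15, either way. A call with a gripper value outside its range is refused whole. "hand" is the finger opening in cm, from 0 to 8.54, set as the call begins (left out, the last holds). The fingers move at their own pace and stop on an object; "grip_force" is the grip in N (left out, the last holds). Time passes only in rows, so rows that do not move let the fingers close. It gives the time, the measured TCP pose, the force and the opening at its end, in the units of the state.
- get_obs(): the state, without advancing time (a new reading comes with each control period).
- grab_frame(name): name is "side" or "top" or "wrist"; returns the picture (400x640x3 uint8, red, green, blue); there is no depth.
- get_calibration(name): a dict with "intrinsics" (3x3 intrinsics, pixels), "k1" (the pictures are not rectified: a ray, as slopes to the right and down, at radius r is drawn at 1 + k1 r^2 times it, then the intrinsics apply), "xyz" and "orientation" of the camera in the world. Camera axes: x right, y down, z forward; pixel columns grow to the right and rows downward; lengths in m; the calibration is good to about 2 mm. A picture is of the moment at which its call begins: read the wrist's pose just before it. get_calibration takes no time and is no camera call; for the wrist camera it gives the pose at the moment of the call.
- hand_in(): hands the job in, once; it reports no verdict.
The state is a dict: "clock": time; "joints": joint angles; "qvel": joint speeds; "tau": joint torques, N m; "tcp_pos": TCP position; "orientation": TCP orientation; "contact_force": force on the tool from outside, world axes, zero at the start; "moment": the same for the moment, N m; "grip_width": finger opening in m.
Only numpy, scipy, OpenCV 4.12 (cv2) and the standard library are available. Lean on these libraries where they do the work, as an engineer would, in place of code of your own. Each camera call takes 0.05 s, during which the arm holds its last target. There are 200 camera calls.

## Working session

There is one attempt and no reset: what is moved stays moved. The work goes in short steps, Python scripts to look and compute and a tool call to move; the robot and the scene stay as the last step left them, time stands still between calls to the robot, and variables do not carry over. Pictures are saved under pics/ and viewed, about 8 in all and at most 12, crops included, and the job is handed in when it is done.

Besides the shell and the picture viewer there is one more tool, called after ">>>" as name(argument=value, ...), one argument or row to a line, values as JSON. jog_arm: Moves the arm, as the interface text tells. Its arguments: {"type":"object","properties":{"plan":{"type":"array","items":{"type":"array"}},"hand":{"type":"number"},"grip_force":{"type":"number"}},"required":["plan"]}

```bash
mkdir -p pics; ls
python3 - <<'E'
from bench import *
import cv2
for n in("side","top"):
    cv2.imwrite(f"pics/{n}0.png",grab_frame(n)[:,:,::-1]); c=get_calibration(n); print(n,c)
o=get_obs();print(o)
E
```

```text
pics
side {'intrinsics': array([[363.49863852,   0.        , 317.33169743],
       [  0.        , 363.49863852, 196.8337237 ],
       [  0.        ,   0.        ,   1.        ]]), 'k1': -0.04062244585470748, 'xyz': array([ 0.34964395, -1.04418219,  0.93955579]), 'orientation': array([-2.23122135,  0.24310022, -0.10638709])}
top {'intrinsics': array([[428.37558373,   0.        , 323.28323805],
       [  0.        , 428.37558373, 195.49000744],
       [  0.        ,   0.        ,   1.        ]]), 'k1': -0.04501573656460909, 'xyz': array([ 0.36029942, -0.03749612,  1.39078465]), 'orientation': array([-2.14583947,  2.13212965, -0.17885838])}
{'clock': 0.1, 'joints': array([-1.30607888,  0.47774054,  0.02233294,  1.55631672, -0.01155367,
        1.10932773, -0.08307199]), 'qvel': array([ 0.00043723, -0.00026031,  0.00275301, -0.00070192, -0.00157028,
       -0.00155632,  0.000402  ]), 'tau': array([ 4.20767828e-03, -5.97766507e+01,  1.61374222e+00, -2.81957871e+01,
        1.28311824e-02,  5.09069388e-03, -3.34675622e-05]), 'tcp_pos': array([0.24569888, 0.62825758, 0.3030223 ]), 'orientation': array([-5.82138792e-01, -3.08694054e+00,  2.58877015e-03]), 'contact_force': array([0.32863123, 0.47236263, 0.31778682]), 'moment': array([ 0.01850479,  0.00614503, -0.02218675]), 'grip_width': 0.08548652961710465}
```

View pics/top0.png

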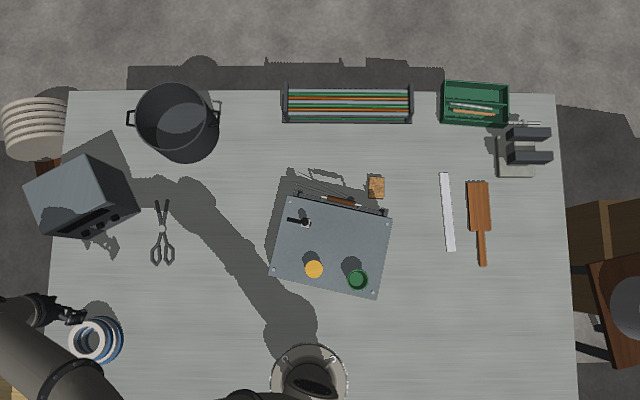

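View pics/side0.png

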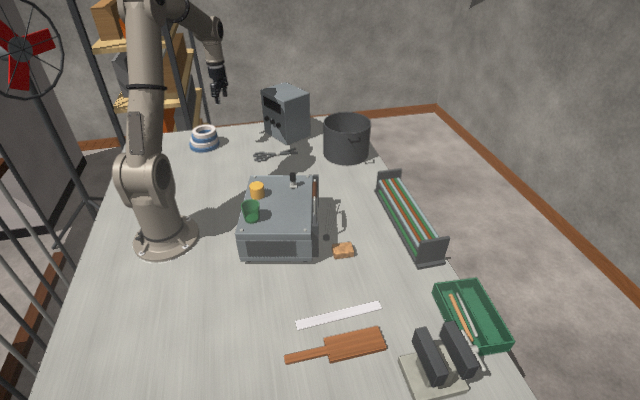

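Top view: the warmer spans about (289,193), (392,210), (377,300) and (269,275), with the wooden grip near (340,201) and the knob near (305,222). Side view: it agrees, with the knob at (293,178) and the handle at (315,190). I'll zoom in on the top view and cast rays.

```bash
cat > h.py <<'E'
import numpy as np, cv2
from scipy.spatial.transform import Rotation as R
def ray(c,u,v):
    K=c["intrinsics"]; d=np.array([c["k1"],0,0,0,0])
    p=cv2.undistortPoints(np.array([[[u,v]]],float),K,d)[0,0]
    return R.from_rotvec(c["orientation"]).apply([p[0],p[1],1.])
def cast(c,u,v,z):
    r=ray(c,u,v); o=np.array(c["xyz"]); return o+r*(z-o[2])/r[2]
def proj(c,P):
    q=R.from_rotvec(c["orientation"]).inv().apply(np.array(P)-c["xyz"]); s=q[:2]/q[2]
    s=s*(1+c["k1"]*(s@s)); K=c["intrinsics"]; return K[0,0]*s[0]+K[0,2],K[1,1]*s[1]+K[1,2]
E
python3 - <<'E'
from bench import *
from h import *
im=cv2.imread("pics/top0.png"); c=get_calibration("top")
cv2.imwrite("pics/crop.png",cv2.resize(im[160:310,255:405],None,fx=4,fy=4,interpolation=cv2.INTER_CUBIC))
hsv=cv2.cvtColor(im,cv2.COLOR_BGR2HSV)
roi=np.zeros(im.shape[:2],np.uint8); roi[190:215,315:368]=1
m=((hsv[...,0]<20)&(hsv[...,1]>90)&(roi>0)).astype(np.uint8)
ys,xs=np.nonzero(m); print("grip px",len(xs),xs.min(),xs.max(),xs.mean(),ys.mean(),cv2.minAreaRect(np.c_[xs,ys].astype(np.float32)))
print("grip",cast(c,xs.mean(),ys.mean(),.2))
for u,v in[(289,193),(392,210),(377,300),(269,275)]: print(u,v,cast(c,u,v,.15))
E
```

```text
grip px 144 327 354 340.7083333333333 200.57638888888889 ((340.7112121582031, 200.57073974609375), (27.879934310913086, 5.141609191894531), 12.804265022277832)
grip [ 0.54100466 -0.09158001  0.2       ]
289 193 [0.57006836 0.05804696 0.15      ]
392 210 [ 0.52171633 -0.24394285  0.15      ]
377 300 [ 0.26432846 -0.19670193  0.15      ]
269 275 [0.33243109 0.11079124 0.15      ]
```

View pics/crop.png

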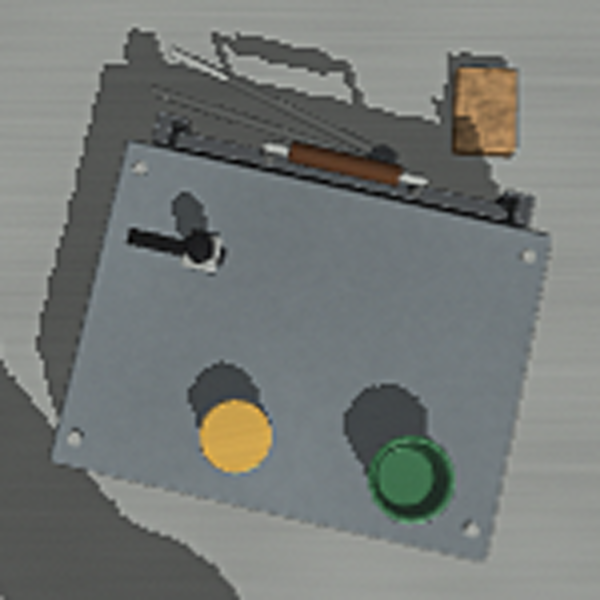

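The zoom shows the grip at crop (345,163), the knob top at (203,245) in a slot running towards (130,237), and warmer corners (130,140), (551,235), (488,560), (55,462).

Run:
```python
from bench import *
from h import *
c=get_calibration("top")
P=[cast(c,255+a/4-.4,160+b/4-.4,.15)[:2] for a,b in[(130,140),(551,235),(488,560),(55,462)]]
P=np.array(P);print(P,np.linalg.norm(P-np.roll(P,-1,0),axis=1))
L=np.array([[.12,.16],[.12,-.16],[-.12,-.16],[-.12,.16]])
m=P.mean(0);U,S,V=np.linalg.svd(L.T@(P-m)); Rm=(V.T@U.T); yaw=np.arctan2(Rm[1,0],Rm[0,0]);print("centre",m,"yaw",yaw)
f=lambda x,y:m+Rm@[x,y]
print("grip pred",f(.129,0),"knob0",f(.05,.085),"knobstop",f(.05,.121))
k=cast(c,255+203/4-.4,160+243/4-.4,.206);print("knob seen",k, "local",Rm.T@(k[:2]-m))
g=cast(c,340.7,200.6,.2); print("grip local",Rm.T@(g[:2]-m))
o=get_obs();print(R.from_rotvec(o["orientation"]).as_matrix().round(3),o["tcp_pos"])
w=get_calibration("wrist");print(w["xyz"],R.from_rotvec(w["orientation"]).as_matrix().round(2),w["intrinsics"][0,0])
```

```text
[[ 0.56526672  0.06353545]
 [ 0.49718079 -0.24449215]
 [ 0.26543565 -0.19557886]
 [ 0.33213486  0.11264024]] [0.31546268 0.23685083 0.31535345 0.23824723]
centre [ 0.4150045  -0.06597383] yaw -0.2126122907382252
grip pred [ 0.54109981 -0.09319465] knob0 [0.48181485 0.00656152] knobstop [0.48941136 0.04175091]
knob seen [0.4839072  0.00690085 0.206     ] local [0.05197363 0.0857732 ]
grip local [0.12849553 0.00156695]
[[-0.931  0.364 -0.001]
 [ 0.364  0.931 -0.002]
 [-0.    -0.002 -1.   ]] [0.24569888 0.62825758 0.3030223 ]
[0.16623556 0.65974277 0.37275272] [[ 0.36  0.88  0.3 ]
 [ 0.93 -0.34 -0.12]
 [-0.    0.33 -0.94]] 350.2081252282907
```

>>> jog_arm(
  plan=[
    [[0.5, -1.2, 1], -0.03],
    [[1, -2.4, 1], -0.05],
    [[1.5, -3.6, 1], -0.07],
    [[1.5, -3.6, 1], -0.07],
    [[1.5, -3.6, 1], -0.07],
    [[1.5, -3.6, 0], -0.07],
    [[1.5, -3.6, 0], -0.07],
    [[1.5, -3.6, 0], -0.07],
    [[1.5, -3.6, 0], -0.07],
    [[1.5, -3.6, 0], -0.07],
    [[1.5, -3.6, 0], -0.07],
  ],
  hand=8.5,
)

```text
clock: 1.2
tcp_pos: [0.3962, 0.266, 0.3545]
orientation: [-1.626, -2.688, -0.001]
contact_force: [1.8, 0.6, -0.7]
grip_width: 0.0852
```

>>> jog_arm(
  plan=[
    [[1.5, -3.6, 0], -0.07],
    [[1.5, -3.6, 0], -0.07],
    [[1.5, -3.6, 0], -0.07],
    [[1.5, -3.6, 0], -0.07],
    [[1.5, -3.6, 0], -0.07],
    [[1.5, -3.6, 0], -0.07],
    [[1.5, -3.6, 0], -0.07],
    [[1.5, -3.6, 0], -0.07],
    [[1.5, -3.6, 0], -0.07],
    [[1, -2.4, 0], -0.05],
    [[0.5, -1.2, 0], -0.02],
    [[0, 0, 0], 0],
  ],
)

```text
clock: 2.4
tcp_pos: [0.5455, -0.0932, 0.3542]
orientation: [2.447, 1.969, -0.0]
contact_force: [-0.2, 0.2, -0.5]
grip_width: 0.0851
```

Run:
```python
from bench import *
from h import *
o=get_obs();c=get_calibration("wrist");im=grab_frame("wrist")[:,:,::-1];cv2.imwrite("pics/w1.png",im)
M=R.from_rotvec(o["orientation"]).as_matrix();print(o["clock"],o["tcp_pos"],M.round(3),o["contact_force"])
print("pred grip",proj(c,[.541,-.092,.2]),"knobtop",proj(c,[.4839,.0069,.206]))
```

```text
2.4 [ 0.54552701 -0.09320771  0.35418617] [[ 0.214  0.977  0.   ]
 [ 0.977 -0.214 -0.   ]
 [-0.     0.    -1.   ]] [-0.23186816  0.17408793 -0.45332279]
pred grip (np.float64(317.49678555917785), np.float64(208.5874368177947)) knobtop (np.float64(186.51803786733075), np.float64(78.640956756504))
```

View pics/w1.png

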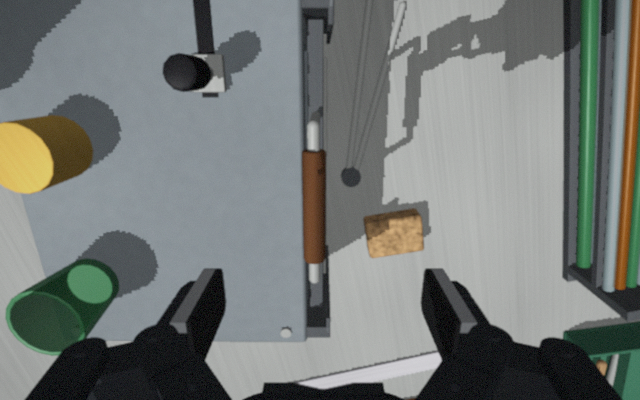

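Wrist view: the grip is centred at (314,208), against a prediction of (317,209). The knob top is near (184,72) and the jaws straddle the handle squarely. I'll correct about 0.6 cm in x and descend.

>>> jog_arm(
  plan=[
    [[-0.6, 0.1, -1], 0],
    [[0, 0, -2], 0],
    [[0, 0, -2], 0],
    [[0, 0, -2], 0],
    [[0, 0, -1.5], 0],
    [[0, 0, -1], 0],
    [[0, 0, -0.5], 0],
    [[0, 0, 0], 0],
  ],
)

```text
clock: 3.25
tcp_pos: [0.5394, -0.0896, 0.2535]
orientation: [-2.442, -1.975, 0.001]
contact_force: [-0.3, 0.0, -0.4]
grip_width: 0.0851
```

>>> jog_arm(
  plan=[
    [[0, 0, 0], 0],
    [[0, 0, 0], 0],
    [[0, 0, 0], 0],
    [[0, 0, 0], 0],
    [[0, 0, 0], 0],
    [[0, 0, 0], 0],
    [[0, 0, 0], 0],
    [[0, 0, 0], 0],
  ],
  hand=0,
  grip_force=60,
)

```text
clock: 4.05
tcp_pos: [0.5398, -0.0904, 0.2543]
orientation: [-2.444, -1.974, -0.0]
contact_force: [-1.1, 0.3, 5.8]
grip_width: 0.0141
```

Run:
```python
from bench import *
from h import *
cv2.imwrite("pics/w2.png",grab_frame("wrist")[:,:,::-1])
```

```text
(no output)
```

View pics/w2.png

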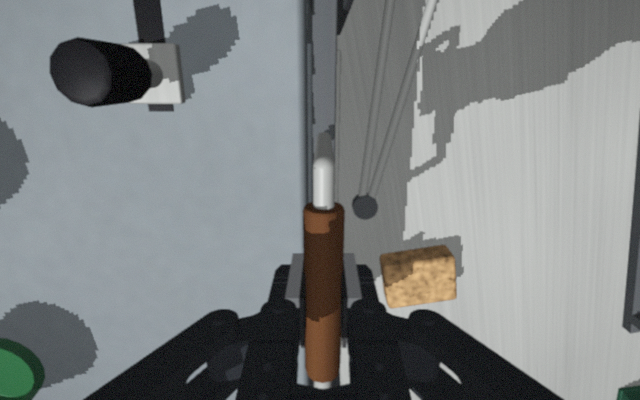

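The wrist view shows the wooden grip between the pads, centred at column 323. I'll tug up 2 mm per row.

>>> jog_arm(
  plan=[
    [[0, 0, 0.2], 0],
    [[0, 0, 0.2], 0],
    [[0, 0, 0.2], 0],
    [[0, 0, 0], 0],
    [[0, 0, 0], 0],
  ],
)

```text
clock: 4.6
tcp_pos: [0.5398, -0.0904, 0.2598]
orientation: [2.444, 1.974, -0.0]
contact_force: [0.8, 0.7, -4.7]
grip_width: 0.014
```

>>> jog_arm(
  plan=[
    [[0, 0, 0.2], 0],
    [[0, 0, 0.2], 0],
    [[0, 0, 0], 0],
    [[0, 0, 0], 0],
  ],
)

```text
clock: 5.0
tcp_pos: [0.5398, -0.0902, 0.2616]
orientation: [2.443, 1.974, -0.002]
contact_force: [11.3, -2.4, -27.3]
grip_width: 0.014
```

The force has jumped to 27 N at about 7 mm of travel, far above the door's weight. One more small tug will confirm it.

>>> jog_arm(
  plan=[
    [[0, 0, 0.2], 0],
    [[0, 0, 0], 0],
    [[0, 0, 0], 0],
  ],
)

```text
clock: 5.3
tcp_pos: [0.5397, -0.0902, 0.2623]
orientation: [2.442, 1.973, -0.004]
contact_force: [15.9, -3.4, -41.4]
grip_width: 0.0139
```

It stopped dead at about 8 mm with 41 N, so the door is caught. I'll lower it, release and go up over the knob.

>>> jog_arm(
  plan=[
    [[0, 0, -0.4], 0],
    [[0, 0, -0.4], 0],
    [[0, 0, -0.3], 0],
    [[0, 0, -0.1], 0],
    [[0, 0, 0], 0],
    [[0, 0, 0], 0],
  ],
)

```text
clock: 5.9
tcp_pos: [0.5398, -0.0904, 0.2544]
orientation: [-2.444, -1.974, -0.001]
contact_force: [-0.1, -0.6, 0.3]
grip_width: 0.0142
```

>>> jog_arm(
  plan=[
    [[0, 0, 0], 0],
    [[0, 0, 0], 0],
    [[0, 0, 0], 0],
    [[0, 0, 0], 0],
    [[0, 0, 0], 0],
    [[0, 0, 0], 0],
  ],
  hand=8.5,
)

```text
clock: 6.5
tcp_pos: [0.5399, -0.0903, 0.2539]
orientation: [2.444, 1.974, -0.0]
contact_force: [-0.4, -0.4, -0.6]
grip_width: 0.0848
```

>>> jog_arm(
  plan=[
    [[0, 0, 1], 0],
    [[0, 0, 2], 0],
    [[0, 0, 3], 0],
    [[0, 0, 2], 0],
    [[-1, 1.8, 0], 0],
    [[-1.5, 2.5, 0], 0],
    [[-1.6, 2.9, 0], 0],
    [[-1.2, 2, 0], 0],
    [[-0.4, 0.9, 0], 0],
    [[0, 0, 0], 0],
    [[0, 0, 0], 0],
  ],
)

```text
clock: 7.6
tcp_pos: [0.4834, 0.0097, 0.3343]
orientation: [2.444, 1.972, 0.001]
contact_force: [1.3, 0.4, 0.2]
grip_width: 0.0847
```

Run:
```python
from bench import *
from h import *
o=get_obs();c=get_calibration("wrist");im=grab_frame("wrist")[:,:,::-1];cv2.imwrite("pics/w3.png",im)
print(o["tcp_pos"],proj(c,[.4826,.0105,.206]))
```

```text
[0.48343351 0.00972375 0.33433862] (np.float64(322.67563551011295), np.float64(222.9693426909664))
```

View pics/w3.png

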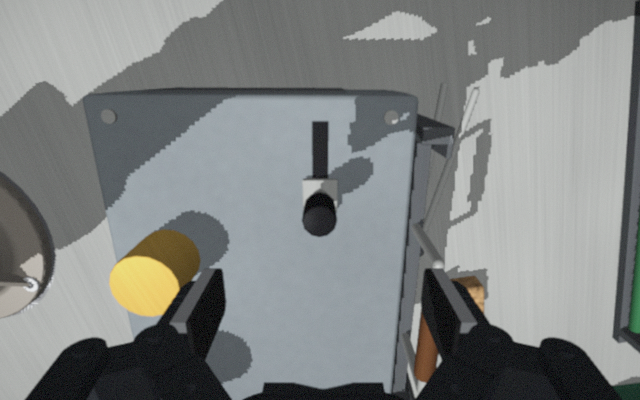

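Knob top at (320,218), about 2 mm in -x and 3 mm in +y of the prediction. The jaws clear the weight at (150,285) and the handle. I'll descend and pinch the knob.

>>> jog_arm(
  plan=[
    [[-0.2, 0.3, -1], 0],
    [[0, 0, -2], 0],
    [[0, 0, -2], 0],
    [[0, 0, -1.5], 0],
    [[0, 0, -1], 0],
    [[0, 0, -0.8], 0],
    [[0, 0, 0], 0],
  ],
)

```text
clock: 8.35
tcp_pos: [0.4805, 0.0133, 0.25]
orientation: [-2.444, -1.973, 0.003]
contact_force: [-0.2, 0.2, -0.7]
grip_width: 0.085
```

>>> jog_arm(
  plan=[
    [[0, 0, 0], 0],
    [[0, 0, 0], 0],
    [[0, 0, 0], 0],
    [[0, 0, 0], 0],
    [[0, 0, 0], 0],
    [[0, 0, 0], 0],
    [[0, 0, 0], 0],
    [[0, 0, 0], 0],
  ],
  hand=0,
  grip_force=40,
)

```text
clock: 9.15
tcp_pos: [0.4817, 0.0136, 0.2515]
orientation: [2.443, 1.973, 0.003]
contact_force: [3.2, -0.9, 5.0]
grip_width: 0.0207
```

>>> jog_arm(
  plan=[
    [[0.08, 0.39, 0], 0],
    [[0.08, 0.39, 0], 0],
    [[0.08, 0.39, 0], 0],
    [[0.08, 0.39, 0], 0],
    [[0.08, 0.39, 0], 0],
    [[0.08, 0.39, 0], 0],
    [[0, 0, 0], 0],
    [[0, 0, 0], 0],
  ],
)

```text
clock: 9.95
tcp_pos: [0.4867, 0.0368, 0.2515]
orientation: [2.443, 1.972, 0.003]
contact_force: [4.3, -1.4, 5.3]
grip_width: 0.0207
```

>>> jog_arm(
  plan=[
    [[0.04, 0.2, 0], 0],
    [[0.04, 0.2, 0], 0],
    [[0.04, 0.2, 0], 0],
    [[0, 0, 0], 0],
    [[0, 0, 0], 0],
  ],
)

```text
clock: 10.45
tcp_pos: [0.4879, 0.0425, 0.2515]
orientation: [2.443, 1.972, 0.003]
contact_force: [4.7, -3.3, 5.7]
grip_width: 0.0208
```

>>> jog_arm(
  plan=[
    [[0.04, 0.2, 0], 0],
    [[0.04, 0.2, 0], 0],
    [[0, 0, 0], 0],
    [[0, 0, 0], 0],
  ],
)

```text
clock: 10.85
tcp_pos: [0.4888, 0.0465, 0.2515]
orientation: [2.443, 1.972, 0.003]
contact_force: [5.2, -3.6, 4.6]
grip_width: 0.0206
```

>>> jog_arm(
  plan=[
    [[0.04, 0.2, 0], 0],
    [[0, 0, 0], 0],
    [[0, 0, 0], 0],
  ],
)

```text
clock: 11.15
tcp_pos: [0.489, 0.0471, 0.2515]
orientation: [2.443, 1.97, 0.001]
contact_force: [4.5, -6.1, 7.1]
grip_width: 0.0211
```

>>> jog_arm(
  plan=[
    [[0.04, 0.2, 0], 0],
    [[0, 0, 0], 0],
    [[0, 0, 0], 0],
  ],
)

```text
clock: 11.45
tcp_pos: [0.4891, 0.0475, 0.2515]
orientation: [2.444, 1.968, -0.002]
contact_force: [3.5, -11.3, 9.0]
grip_width: 0.0204
```

Run:
```python
from bench import *
from h import *
o=get_obs();print(o["tcp_pos"],o["contact_force"],o["moment"])
a=grab_frame("wrist")[:,:,::-1];b=grab_frame("top")[:,:,::-1]
b=cv2.resize(b[160:310,255:405],(400,400),interpolation=cv2.INTER_CUBIC)
cv2.imwrite("pics/w4.png",cv2.resize(np.hstack([a[:, 120:520],b]),(800,400)))
```

```text
[0.48907894 0.04745059 0.25147525] [  3.46645077 -11.27193157   9.04687777] [-2.51688558 -0.63589694  0.13299102]
```

View pics/w4.png

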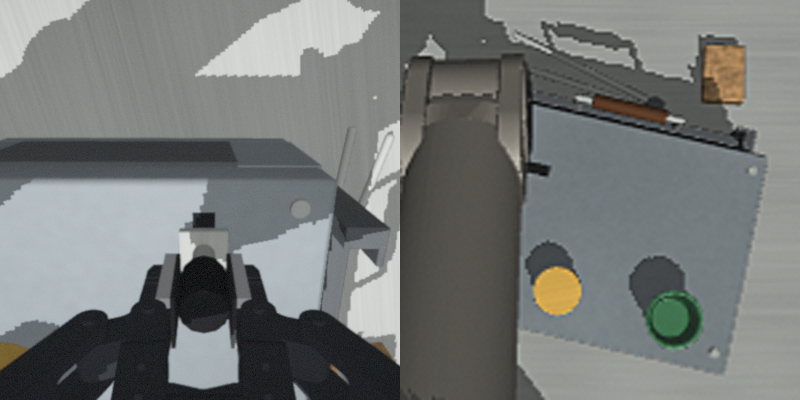

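The TCP has stalled after about 34.5 mm of slide while the force rose to 11 N, so the knob is at its stop. The left panel shows it between the pads at (205,295). Now I'll open, rise and return to the handle.

>>> jog_arm(
  plan=[
    [[0, 0, 0], 0],
    [[0, 0, 0], 0],
    [[0, 0, 0], 0],
    [[0, 0, 0], 0],
    [[0, 0, 0], 0],
    [[0, 0, 0], 0],
  ],
  hand=8.5,
)

```text
clock: 12.15
tcp_pos: [0.4883, 0.0513, 0.2508]
orientation: [-2.444, -1.974, 0.0]
contact_force: [-0.3, 0.3, 0.5]
grip_width: 0.0849
```

>>> jog_arm(
  plan=[
    [[0, 0, 1], 0],
    [[0, 0, 2], 0],
    [[0, 0, 3], 0],
    [[0, 0, 2], 0],
    [[0, 0, 0], 0],
  ],
)

```text
clock: 12.65
tcp_pos: [0.49, 0.051, 0.3342]
orientation: [2.443, 1.973, 0.009]
contact_force: [0.7, 0.5, 0.5]
grip_width: 0.0848
```

Run:
```python
from bench import *
from h import *
cv2.imwrite("pics/w5.png",grab_frame("wrist")[:,:,::-1])
print(get_obs()["tcp_pos"])
```

```text
[0.48915086 0.05111526 0.33250828]
```

View pics/w5.png

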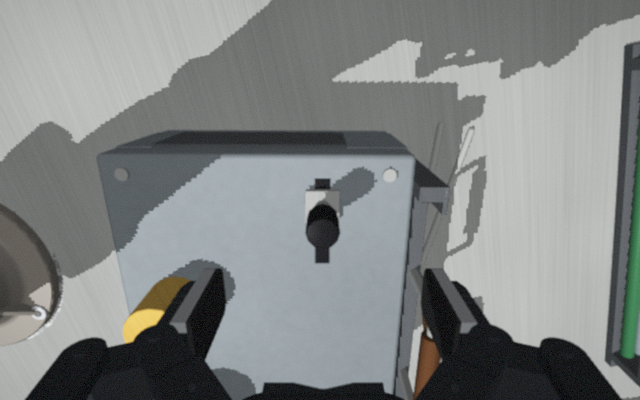

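The wrist view shows the knob top at (322,224) and the carriage close to the slot's outer end. I'll check the travel by casting both views.

Run:
```python
from bench import *
from h import *
c=get_calibration("wrist"); b=np.array(c["xyz"])-get_obs()["tcp_pos"]
def circ(f,roi):
    im=cv2.imread(f);g=im.max(2);m=np.zeros_like(g);y0,y1,x0,x1=roi;m[y0:y1,x0:x1]=(g[y0:y1,x0:x1]<45)*255
    m=cv2.morphologyEx(m,cv2.MORPH_OPEN,cv2.getStructuringElement(cv2.MORPH_ELLIPSE,(21,21)))
    x,y,w,h=cv2.boundingRect(m);print(f,x,y,w,h);return x+w/2,y+h-w/2
u=circ("pics/w3.png",(185,245,290,350)); v=circ("pics/w5.png",(200,258,290,350))
c3=dict(c);c3["xyz"]=b+[.48343,.00972,.33434]
A=cast(c3,*u,.206);B=cast(c,*v,.206);print(u,v,A,B,"travel",np.linalg.norm(B-A))
# slot ends w3 outer (320,122), w5 outer (322,179) inner (322,262)
print(cast(c3,320,122,.15),cast(c,322,179,.15),"slot len",np.linalg.norm(cast(c,322,179,.15)-cast(c,322,262,.15)))
```

```text
pics/w3.png 0 0 0 0
pics/w5.png 0 0 0 0
(0.0, 0.0) (0.0, 0.0) [0.34794593 0.1655791  0.206     ] [0.35507603 0.20630373 0.206     ] travel 0.04134408955678788
[0.49246295 0.06432671 0.15      ] [0.49075474 0.0646039  0.15      ] slot len 0.07007141349455379
```

The knob's image shift also gives about 34 mm of travel, which agrees with the hard stop. Back to the handle.

>>> jog_arm(
  plan=[
    [[0.4, -1.2, 0], 0],
    [[0.9, -2.5, 0], 0],
    [[1.1, -3, 0], 0],
    [[1.1, -3, 0], 0],
    [[0.9, -2.5, 0], 0],
    [[0.5, -1.3, 0], 0],
    [[0.2, -0.6, 0], 0],
    [[0, 0, 0], 0],
    [[0, 0, 0], 0],
  ],
)

```text
clock: 13.6
tcp_pos: [0.5391, -0.089, 0.3304]
orientation: [-2.442, -1.974, 0.001]
contact_force: [0.2, -0.6, -0.8]
grip_width: 0.0847
```

>>> jog_arm(
  plan=[
    [[0, -0.1, -1], 0],
    [[0, 0, -2], 0],
    [[0, 0, -2], 0],
    [[0, 0, -1.5], 0],
    [[0, 0, -0.8], 0],
    [[0, 0, -0.4], 0],
    [[0, 0, 0], 0],
    [[0, 0, 0], 0],
  ],
)

```text
clock: 14.4
tcp_pos: [0.5398, -0.0909, 0.2544]
orientation: [2.443, 1.974, 0.001]
contact_force: [-0.4, -0.1, -0.0]
grip_width: 0.0851
```

>>> jog_arm(
  plan=[
    [[0, 0, 0], 0],
    [[0, 0, 0], 0],
    [[0, 0, 0], 0],
    [[0, 0, 0], 0],
    [[0, 0, 0], 0],
    [[0, 0, 0], 0],
    [[0, 0, 0], 0],
    [[0, 0, 0], 0],
  ],
  hand=0,
  grip_force=70,
)

```text
clock: 15.2
tcp_pos: [0.5396, -0.091, 0.2542]
orientation: [2.444, 1.974, 0.001]
contact_force: [-0.6, 0.1, 4.0]
grip_width: 0.0135
```

>>> jog_arm(
  plan=[
    [[0, 0, 0.2], 0],
    [[0, 0, 0.3], 0],
    [[0, 0, 0.3], 0],
    [[0, 0, 0.3], 0],
    [[0, 0, 0.3], 0],
    [[0, 0, 0], 0],
    [[0, 0, 0], 0],
  ],
)

```text
clock: 15.9
tcp_pos: [0.5396, -0.091, 0.2681]
orientation: [2.444, 1.974, 0.001]
contact_force: [3.7, -0.6, -3.7]
grip_width: 0.0138
```

The door is free and carrying only its own weight. I'll lift to about 105 mm, between 85 mm clear and the 125 mm stop.

>>> jog_arm(
  plan=[
    [[0, 0, 0.5], 0],
    [[0, 0, 1], 0],
    [[0, 0, 1], 0],
    [[0, 0, 1], 0],
    [[0, 0, 1], 0],
    [[0, 0, 1], 0],
    [[0, 0, 1], 0],
    [[0, 0, 1], 0],
    [[0, 0, 0.8], 0],
    [[0, 0, 0.5], 0],
    [[0, 0, 0.3], 0],
    [[0, 0, 0], 0],
  ],
)

```text
clock: 17.1
tcp_pos: [0.5396, -0.091, 0.3592]
orientation: [2.444, 1.974, 0.001]
contact_force: [5.1, -1.1, -4.4]
grip_width: 0.0136
```

>>> jog_arm(
  plan=[
    [[0, 0, 0], 0],
    [[0, 0, 0], 0],
    [[0, 0, 0], 0],
    [[0, 0, 0], 0],
    [[0, 0, 0], 0],
    [[0, 0, 0], 0],
  ],
)

```text
clock: 17.7
tcp_pos: [0.5396, -0.091, 0.3587]
orientation: [2.444, 1.974, 0.0]
contact_force: [5.4, -0.2, -4.0]
grip_width: 0.014
```

Run:
```python
from bench import *
from h import *
o=get_obs();print(o["clock"],o["tcp_pos"],o["contact_force"],abs(o["qvel"]).max())
a=grab_frame("wrist")[:,:,::-1];b=grab_frame("side")[:,:,::-1]
b=cv2.resize(b[110:290,200:380],(400,400),interpolation=cv2.INTER_CUBIC)
cv2.imwrite("pics/w6.png",np.hstack([a[:, 120:520],b]))
```

```text
17.7 [ 0.5395989  -0.09096364  0.35871486] [ 5.40491457 -0.21501744 -4.01143688] 0.001346925980049197
```

View pics/w6.png

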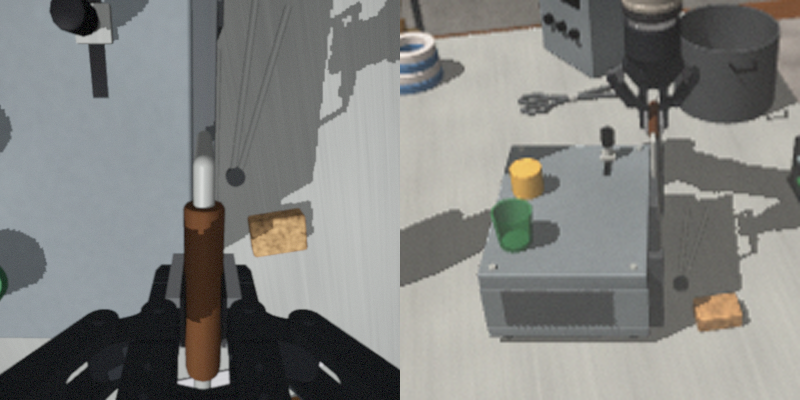

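The grip is still held firmly at column 203 of the wrist panel. The side panel shows the door well raised at (655,170), with the tumbler, weight, cork and tweezers undisturbed. Lift is about 104.5 mm and the arm is still, so I'll hand in.

```bash
python3 -c "
from bench import *
print(hand_in()); print(get_obs()['tcp_pos'])"
```

```text
the job is handed in; nothing more can be done
None
the job is handed in; nothing more can be done
```

The door is up and still held by its handle, about 104 mm above shut. The opening is wholly clear from 85 mm and the top stop is at 125 mm. I handed the job in at about 18 s.

- **Tug:** the first pull on the handle stopped dead after about 8 mm, with the force climbing to 41 N, so the door was caught. I lowered it and let go before touching the knob.
- **Release:** I pinched the knob and slid it outwards about 34.5 mm until it stalled, with the force rising to about 11 N.
- **Lift:** on the second pull the door came freely, taking only about 4 N.
- **Last checks:** the arm was still and the grip secure (14 mm opening). In the last views the tumbler, weight, cork pad, tweezers and shears looked undisturbed. I didn't check the ruler and paddle at the end, but the arm never went near them.

**Didn't agree or failed:**
- My estimate of the knob's starting position put it about 7 mm along its travel, while the slide suggests about 1.5 mm. I trusted the hard stop and the door coming free.
- A colour-mask check of the knob's travel found nothing. I read it by eye from the pictures instead, at about 34 mm.

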